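# Hang a bin of chasing punches back on the louvred panel

## Robot

A 6-joint arm with a two-finger parallel gripper is mounted at the origin on the work surface. World frame = base frame: x ahead of the robot, y to its left, z up, the work surface at z = 0. Lengths are in m, angles in rad, forces in N, time in s.
With the tool pointing down it reaches from about 0.375 to 0.9 m from the base axis. Payload 3.1 kg.
Tool frame: the origin (TCP) lies at the centre of the arm's flange, where the gripper is bolted on; the fingertips stand 182 mm ahead of it and the grasp point (between the pads) lies 164 mm ahead of it; z points along the fingers, x is the direction in which the jaws open and shut, and the axes are right-handed (so a half turn about z gives the same grasp; the last joint's range is limited). The gripper opens to 87 mm and grips with 3 to 60 N. Pads are 19 mm wide; open, the fingers measure 117 mm over their backs; the gripper's body (75 mm by 190 mm) begins 51 mm behind the grasp point.
Start: joints at [-1.448, 0.527, 1.433, -0, 1.181, -0.178], TCP at [0.186, -0.597, 0.405] pointing down, gripper open.
Joint ranges: [-3.08, 3.08], [-0.75, 2.2], [0.22, 2.44], [-1.43, 4.57], [0, 2.65], [-2.85, 2.85]. Speed limits (rad/s): [2.79, 2.79, 3.14, 3.14, 3.14, 3.14].

## Interface

Orientations are given as a unit quaternion [x, y, z, w].
In Python, from rig import status, eyes, robot gives the robot as it stands. The module is installed in compiled form; this text tells all that it offers.
- The arm moves only by the tool step_arm, never from a script. Its argument "steps" is a list of rows, each a list of 7 numbers: the closure, from -1 (fully open) to 1 (shut), so that 0 is half open, then the shift along the tool's x, y, z each as a share of 0.025 m, from -1 to 1, then the turn, a rotation vector about the tool's x, y, z each as a share of 8 degrees, from -1 to 1. In form: [[jaw, dx, dy, dz, rx, ry, rz], ...]. A call has exactly 10 rows; each row shifts and turns the commanded pose from where the row before left it, along the tool's axes as they then stand; what a row does not reach is not made up. A row lasts 1/10 s, in which the tool goes at most 50 mm and 8.59 degrees, less where a joint would pass 70% of its speed; a pose out of reach is approached as far as the arm can. A call with a number of a shift or a turn outside -1 to 1 is refused whole. A call with a gripper value outside its range is refused whole. The fingers move at their own pace and stop on an object; "squeeze" is the grip in N (left out, the last holds). Time passes only in rows, so rows that do not move let the fingers close, or fill a call up. It gives the time, the measured TCP pose, the force and the opening at its end, in the units of the state.
- status.get_obs(): the state, without advancing time (a new reading comes with each control period).
- eyes.camera(name): name is "side" or "top"; returns (picture, depth): 420x560x3 uint8, red, green, blue; 420x560 float32, m along the optical axis (not along the pixel's ray), 0 where there is no reading.
- eyes.camera_info(name): a dict with "K" (3x3 intrinsics, pixels), "R" (3x3) and "t" (3): a world point X has camera coordinates R X + t. Camera axes: x right, y down, z forward; pixel columns grow to the right and rows downward; lengths in m; the calibration is good to about 2 mm. A picture is of the moment at which its call begins. camera_info takes no time and is no camera call.
- robot.hand_in(): hands the job in, once; it reports no verdict.
The state is a dict: "time": time; "q": joint angles; "joint_velocities": joint speeds; "joint_torque": joint torques, N m; "position": TCP position; "tool_rot": TCP orientation; "ft_force": force on the tool from outside, world axes, zero at the start; "moment": the same for the moment, N m; "grip_width": finger opening in m.
Only numpy, scipy, OpenCV 4.12 (cv2) and the standard library are available. Lean on these libraries where they do the work, as an engineer would, in place of code of your own. Each camera call takes 0.05 s, during which the arm holds its last target.

## Task

Pick up the grey parts bin with the hooked lip that stands on the bench, with its three punches in it, and hang it on the empty middle louvre of the top row of the bench-top panel, between the two bins already there: bring it to the panel above the louvre, feel lightly for the sheet and let the bin down until its lip has caught fully behind the louvre. Be gentle with the panel, keep the bin level so that nothing spills, and leave the other bins, the tray and the firebrick where they are.

Things in the scene. Friction and masses are not known exactly. Their poses are not given: they have to be found in the camera images.
- bin: loose grey open-topped bin to hang, standing on the bench: 60 mm wide (y), 100 deep (x), 58 high, walls 2.5. Origin: centre of its underside; x to its back, y across, z up. Front (-x) scooped to 29 mm high; side walls full height from x = -15 to +50 mm. Outside of the back wall: x = +50 mm. Bin with punches: 0.18 to 0.31 kg
- bin_lip (a point): middle of the lower edge of the bin's lip, at bin x = +56.5, y = 0, z = 44 mm; bin's axes. Lip 50 mm wide: a flange runs back from the top rim, underside at z = 55 mm, and turns down in a lip 3 mm thick, x = +55 to +58 mm. Between back wall and lip: a gap 5 mm wide, 11 mm deep, open downwards, that takes the louvre's edge
- bin_sides (a point): good place to grip the bin across its 60 mm width, fingers outside the side walls: bin x = +4 mm, y = 0, 38 mm above its underside; bin's axes
- stand: fixed stand of the upright louvred sheet panel, 340 mm wide, 30 to 230 mm above the bench. Origin on the bench below the panel's middle; x into the panel (bins hang on the -x side), y along it, z up. The panel is clamped in depth slots: its front face is anywhere from x = -18 to +18 mm, square to x. This is NOT measured: find it by touch or sight. It does not give
- free_louvre (a point): on the stand at x = 0, y = 0, z = 180 mm, stand's axes: height of the empty middle louvre's free edge; does not show how the panel is clamped. Rows of 3 louvres, free edges up, at y = -110, 0, +110 mm, edges 180, 142 and 104 mm high. A louvre is 90 mm wide and 2.5 thick, with a slot 5.5 mm wide, 13 deep behind it; its front is 8 mm ahead of the sheet
- hang_point (a point): on the stand at x = 0, y = 0, z = 169 mm, stand's axes: the lip's edge is at this height when hung, flange resting on the louvre, lip in the slot (2.5 mm play in depth), bin's underside 125 mm up, its x along the stand's x, front drooping about 3 degrees. Above the louvres the sheet is plain from 180 to 230 mm. Depth as clamped, not this x
- hung_a (a joint): a like bin hangs on the top-row louvre at the stand's y = -110 mm; its middle is at y = -110 mm + this value (m). It slides along if pushed
- hung_b (a joint): the same for the like bin at the stand's y = +110 mm: its middle is at y = +110 mm + this value (m)
- punch0: one of three steel chasing punches lying in the bin: 8 mm square shank, 60 mm long; origin under its middle, x along it
- punch1: as punch0
- punch2: as punch0
- tray: bystander: low open tray without a lip, 75 x 110 mm, 32 mm high, on the bench; origin under its centre
- firebrick: bystander: soldering brick 115 x 200 x 50 mm lying on the bench; origin under its centre

How it is judged:
By the outcome, as a careful person would: the job done as asked, in the order asked, and still so for the second after the job is handed in, with the robot touching nothing.
It also fails if it takes over 48 s, if anything falls off the work surface, if the arm or the gripper's body presses on something with over 40 N, if the wrist force passes 120 N, or if a joint passes its speed limit or range.

## Working session

There is one attempt and no reset: what is moved stays moved. The work goes in short steps, Python scripts to look and compute and a tool call to move; the robot and the scene stay as the last step left them, time stands still between calls to the robot, and variables do not carry over. Pictures are saved under pics/ and viewed, and the job is handed in when it is done.

Besides the shell and the picture viewer there is one more tool, called after "Emit:" by a JSON object that holds its "api" and its "payload". step_arm: Moves the arm, as the interface text tells. Its arguments: {"type":"object","properties":{"steps":{"type":"array"},"squeeze":{"type":"number"}},"required":["steps"]}

```bash
mkdir -p pics
python3 - <<'E'
from rig import status, eyes, robot
import cv2,numpy as np
for n in ("side","top"):
    p,d=eyes.camera(n); np.savez(f"pics/{n}0.npz",p=p,d=d)
    cv2.imwrite(f"pics/{n}0.png",cv2.resize(p[:,:,::-1],(800,600)))
    i=eyes.camera_info(n); print(n,i["K"],i["R"],i["t"], -i["R"].T@i["t"])
print(status.get_obs())
E
```

```text
side [[423.97686559   0.         284.32396001]
 [  0.         423.97686559 208.92643567]
 [  0.           0.           1.        ]] [[ 0.99699739 -0.07741351  0.00183355]
 [-0.05156355 -0.68137243 -0.73011835]
 [ 0.05777035  0.72783155 -0.68331825]] [-0.57005458  0.17506418  0.86882941] [ 0.52717728 -0.55720747  0.72254978]
top [[385.81618358   0.         278.418841  ]
 [  0.         385.81618358 206.22787193]
 [  0.           0.           1.        ]] [[-0.01897861 -0.9993425  -0.03089295]
 [-0.98858453  0.02337552 -0.14884291]
 [ 0.14946719  0.02771546 -0.98837817]] [0.12417806 0.59153297 0.80798024] [0.46637053 0.08787548 0.89047175]
{'time': 0.1, 'q': array([-1.44748123e+00,  5.28396106e-01,  1.43375969e+00, -4.09700231e-07,
        1.18141541e+00, -1.78469395e-01]), 'joint_velocities': array([-0.00101686, -0.00430147, -0.00351667, -0.00077046,  0.00128874,
        0.00066855]), 'joint_torque': array([-4.78220918e-04, -4.40984094e+01, -1.77151501e+01,  6.34175702e-02,
        5.33786276e-02, -4.06119375e-05]), 'position': array([ 0.18577387, -0.59643523,  0.40385967]), 'tool_rot': array([ 8.05364330e-01, -5.92779316e-01, -6.80106848e-04, -7.18415888e-04]), 'ft_force': array([-0.63971425,  0.1082098 ,  0.49544203]), 'moment': array([ 0.01178042,  0.02802527, -0.03584338]), 'grip_width': 0.08676103004106382}
```

View pics/side0.png

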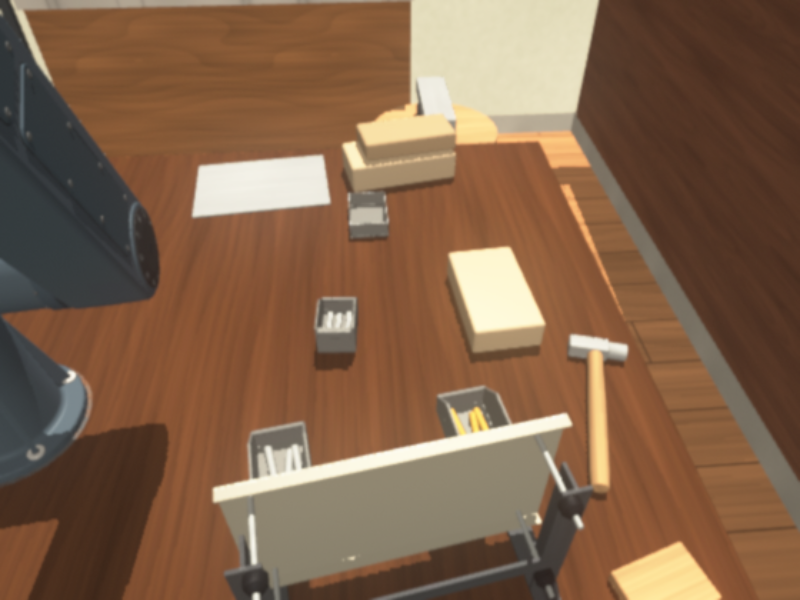

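View pics/top0.png

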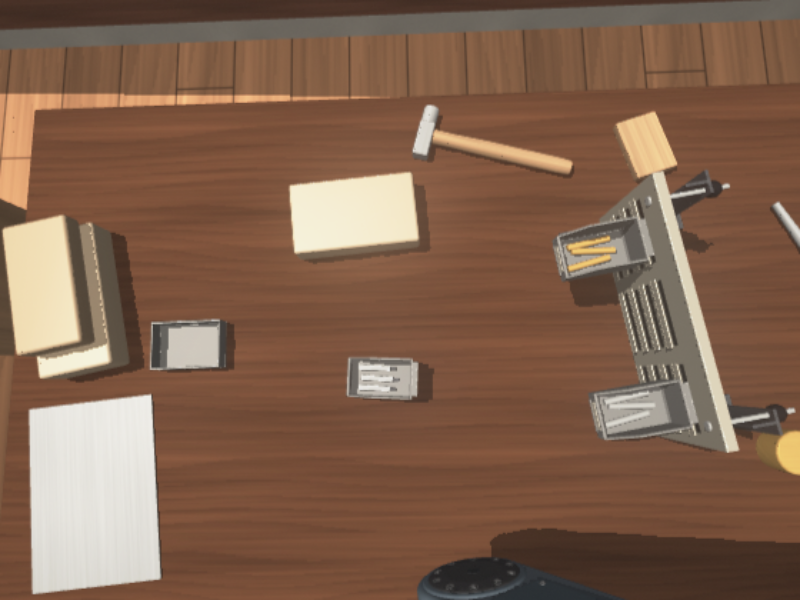

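```bash
cat > h.py <<'E'
import numpy as np,cv2
from rig import status,eyes
def cloud(n,d):
    i=eyes.camera_info(n);K,R,t=i["K"],i["R"],i["t"]
    v,u=np.mgrid[:420,:560]
    c=np.stack([(u-K[0,2])*d/K[0,0],(v-K[1,2])*d/K[1,1],d],-1)
    return (c-t)@R
def ray(n,u,v,z):
    i=eyes.camera_info(n);K,R,t=i["K"],i["R"],i["t"]
    r=R.T@np.array([(u-K[0,2])/K[0,0],(v-K[1,2])/K[1,1],1]);o=-R.T@t
    return o+r*(z-o[2])/r[2]
def proj(n,X):
    i=eyes.camera_info(n);c=i["R"]@np.asarray(X)+i["t"];p=i["K"]@c;return p[:2]/p[2]
def crop(n,p,u0,v0,w,h,s,name):
    c=p[v0:v0+h,u0:u0+w,::-1];cv2.imwrite(name,cv2.resize(c,None,fx=s,fy=s,interpolation=cv2.INTER_CUBIC))
E
python3 - <<'E'
from h import *
a=np.load("pics/top0.npz");crop("top",a["p"],230,235,80,60,10,"pics/binT.png")
crop("top",a["p"],380,110,150,112,5,"pics/panT.png") 
crop("top",a["p"],380,110,150,225,2.6,"pics/panT.png")
a2=np.load("pics/side0.npz");crop("side",a2["p"],205,195,60,60,10,"pics/binS.png")
C=cloud("top",a["d"])
m=(C[...,2]>.222)&(C[...,2]<.24)&(C[...,1]<-.1)&(C[...,0]<.65)
P=C[m];print(len(P))
(c,(w,h),ang)=cv2.minAreaRect(P[:,:2].astype(np.float32));print("panel top",c,w,h,ang,np.median(P[:,2]))
v,u=np.mgrid[:420,:560]
b=(u>235)&(u<305)&(v>240)&(v<290)
m=b&(C[...,2]>.048);P=C[m];print(len(P),P[:,2].max());print("bin",cv2.minAreaRect(P[:,:2].astype(np.float32)),np.median(P[:,2]))
m=b&(C[...,2]>.02);P=C[m];print("bin20",cv2.minAreaRect(P[:,:2].astype(np.float32)))
C=cloud("side",a2["d"]);m=(C[...,2]>.222)&(C[...,2]<.24)&(C[...,1]<-.1);P=C[m]
print("side panel",cv2.minAreaRect(P[:,:2].astype(np.float32)),len(P),np.median(P[:,2]))
E
```

```text
1824
panel top (0.5129168033599854, -0.24944671988487244) 0.27716636657714844 0.016436446458101273 9.452695846557617 0.23040100367806826
232 0.8904717489683949
bin ((0.46665507555007935, 0.12753866612911224), (0.08542156964540482, 0.06002384051680565), 86.88824462890625) 0.05830959405880191
bin20 ((0.46730121970176697, 0.1394241452217102), (0.10922764986753464, 0.06002384051680565), 86.88824462890625)
side panel ((0.547305703163147, -0.24511760473251343), (0.3390945792198181, 0.01685352809727192), 9.453814506530762) 2553 0.23118993010759775
```

View pics/binT.png

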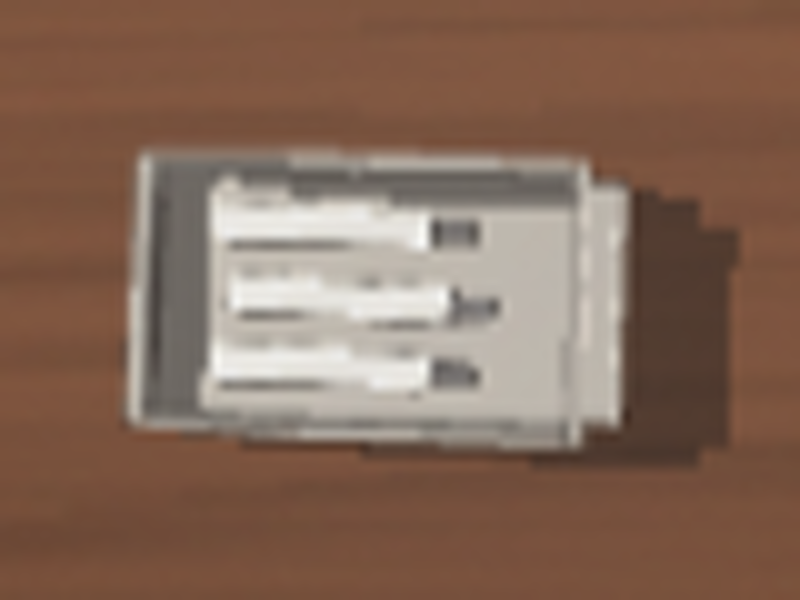

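View pics/panT.png

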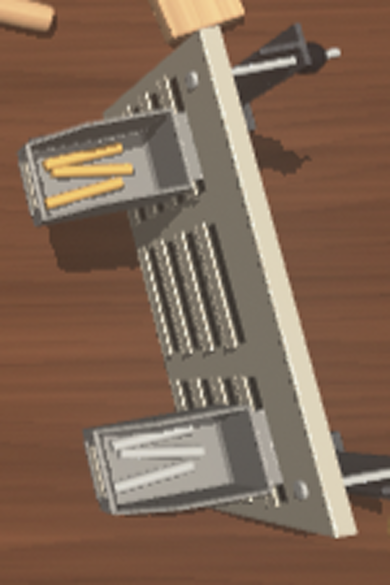

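View pics/binS.png

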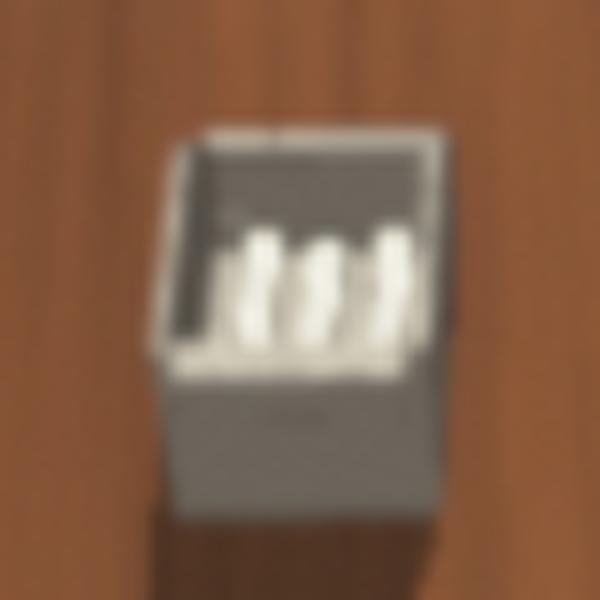

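Run:
```python
from h import *
a=np.load("pics/top0.npz");s=np.load("pics/side0.npz")
for n,A in(("top",a),("side",s)):
    C=cloud(n,A["d"]);ok=A["d"]>0
    print(n,"table z",np.median(C[...,2][ok&(abs(C[...,2])<.01)]))
    m=ok&(C[...,2]>.222)&(C[...,2]<.24)&(C[...,1]<-.15)&(C[...,1]>-.35)&(C[...,0]>.33)&(C[...,0]<.75)
    P=C[m];print("panel top",cv2.minAreaRect(P[:,:2].astype(np.float32)),len(P))
    m=ok&(C[...,2]>.05)&(C[...,2]<.065)&(abs(C[...,0]-.465)<.08)&(abs(C[...,1]-.13)<.09)
    P=C[m];print("bin rim",cv2.minAreaRect(P[:,:2].astype(np.float32)),len(P),np.median(P[:,2]))
    m=ok&(C[...,2]>.015)&(C[...,2]<.065)&(abs(C[...,0]-.465)<.08)&(abs(C[...,1]-.13)<.09)
    P=C[m];print("bin all",cv2.minAreaRect(P[:,:2].astype(np.float32)),len(P))
    if n=="top":
        ang=np.deg2rad(9.45);X=np.array([np.sin(ang),-np.cos(ang)]);Y=np.array([np.cos(ang),np.sin(ang)])
        c=np.array([.547,-.245]);L=(C[...,:2]-c)@np.stack([X,Y],1)
        for z0 in (.185,.195,.205,.215):
            for y0 in (-.16,-.05,0,.05,):
                m=ok&(abs(C[...,2]-z0-.004)<.004)&(abs(L[...,1]-y0)<.03)&(abs(L[...,0])<.06)
                q=L[m][:,0];print(z0,y0,len(q),np.percentile(q,[5,50,95]).round(4) if len(q) else "")
for p in [(588,160),(578,443),(628,185),(620,425)]:
    print(p,ray("top",230+p[0]/10-.5,235+p[1]/10-.5,.058).round(4))
for p in [(140,150),(128,425)]:
    print(p,ray("top",230+p[0]/10-.5,235+p[1]/10-.5,.029).round(4))
for p in [(155,352),(450,345),(172,378),(405,376)]:
    print("S",p,ray("side",205+p[0]/10-.5,195+p[1]/10-.5,.058).round(4))
for p in [(178,518),(440,514)]:
    print("S",p,ray("side",205+p[0]/10-.5,195+p[1]/10-.5,.0).round(4))
```

```text
top table z 0.00035373811495296515
panel top ((0.5441033840179443, -0.24429601430892944), (0.3403550386428833, 0.01661974936723709), 9.348456382751465) 2191
bin rim ((0.4665917158126831, 0.12638892233371735), (0.08311724662780762, 0.0600200779736042), 86.8826675415039) 215 0.058280617670072976
bin all ((0.46730121970176697, 0.1394241452217102), (0.10922764986753464, 0.06002384051680565), 86.88824462890625) 340
0.185 -0.16 77 [-0.0193 -0.0081  0.0377]
0.185 -0.05 68 [-0.0089 -0.0081 -0.0073]
0.185 0 75 [-0.0088 -0.0079 -0.007 ]
0.185 0.05 69 [-0.0113 -0.0079 -0.0068]
0.195 -0.16 64 [-0.0087 -0.0077  0.0565]
0.195 -0.05 73 [-0.0088 -0.0078 -0.007 ]
0.195 0 69 [-0.0089 -0.008  -0.007 ]
0.195 0.05 67 [-0.0086 -0.0078 -0.0067]
0.205 -0.16 176 [-0.0108  0.0266  0.0569]
0.205 -0.05 81 [-0.0088 -0.0078 -0.007 ]
0.205 0 76 [-0.0089 -0.008  -0.0069]
0.205 0.05 75 [-0.0089 -0.008  -0.007 ]
0.215 -0.16 107 [-0.0088 -0.0073  0.0573]
0.215 -0.05 86 [-0.009  -0.008  -0.0072]
0.215 0 80 [-0.0088 -0.008  -0.0071]
0.215 0.05 76 [-0.0087 -0.0077 -0.0069]
side table z 0.0016130211062005601
panel top ((0.547305703163147, -0.24511760473251343), (0.3390945792198181, 0.01685352809727192), 9.453814506530762) 2553
bin rim ((0.470061331987381, 0.12383747845888138), (0.08285114914178848, 0.060055121779441833), 86.49874877929688) 228 0.058853872592503284
bin all ((0.4709171950817108, 0.13864882290363312), (0.11248841136693954, 0.06015589088201523), 86.62822723388672) 675
(588, 160) [0.4958 0.0918 0.058 ]
(578, 443) [0.4361 0.0953 0.058 ]
(628, 185) [0.4903 0.0834 0.058 ]
(620, 425) [0.4397 0.0863 0.058 ]
(140, 150) [0.501  0.1917 0.029 ]
(128, 425) [0.4408 0.1947 0.029 ]
S (155, 352) [0.4385 0.0952 0.058 ]
S (450, 345) [0.5026 0.0924 0.058 ]
S (172, 378) [0.4424 0.087  0.058 ]
S (405, 376) [0.4927 0.0838 0.058 ]
S (178, 518) [0.4377 0.0988 0.    ]
S (440, 514) [0.4972 0.0955 0.    ]
```

Emit:
{"api": "step_arm", "payload": {"steps": [[-1,0,0,-0.4,0,0,-0.87],[-1,0,0,-0.4,0,0,-0.87],[-1,0,0,-0.4,0,0,-0.87],[-1,0,0,-0.4,0,0,-0.87],[-1,0,0,-0.4,0,0,-0.87],[-1,0,0,-0.4,0,0,-0.87],[-1,0,0,-0.4,0,0,-0.87],[-1,0,0,-0.4,0,0,-0.87],[-1,0,0,-0.4,0,0,-0.87],[-1,0,0,-0.4,0,0,-0.87]], "squeeze": 20}}

```text
time: 1.1
position: [0.1858, -0.5966, 0.5045]
tool_rot: [1.0, -0.025, -0.0, -0.001]
ft_force: [-0.1, -0.3, 0.6]
grip_width: 0.0871
```

```bash
cat >> h.py <<'E'
from scipy.spatial.transform import Rotation as Ro
def st():
    o=status.get_obs();R=Ro.from_quat(o["tool_rot"]).as_matrix()
    print("t",o["time"],"p",np.round(o["position"],4),"toolx ang",np.rad2deg(np.arctan2(R[1,0],R[0,0])).round(2),"z",R[:,2].round(4),"F",np.round(o["ft_force"],2),"w",round(o["grip_width"],4),"q",np.round(o["q"],2))
    return o,R
def to(target,yaw=None):
    o,R=st();d=R.T@(np.array(target)-o["position"])/.025
    print("units",d.round(3))
    if yaw is not None:
        rv=Ro.from_matrix(R.T@Ro.from_euler("z",yaw,degrees=True).as_matrix()@np.diag([1.,-1,-1])).as_rotvec(degrees=True)/8
        print("turn units",rv.round(3))
E
python3 -c "
from h import *
to([.469,.139,.35],-3.2)"
```

```text
t 1.1 p [ 0.1858 -0.5966  0.5045] toolx ang -2.82 z [-2.0e-04  1.4e-03 -1.0e+00] F [-0.08 -0.31  0.6 ] w 0.0871 q [-1.45  0.44  1.31  0.    1.4  -1.4 ]
units [  9.868 -29.936   6.219]
turn units [-0.01   0.002  0.047]
```

Emit:
{"api": "step_arm", "payload": {"steps": [[-1,0.33,-1,0,0,0,0],[-1,0.33,-1,0,0,0,0],[-1,0.33,-1,0,0,0,0],[-1,0.33,-1,0,0,0,0],[-1,0.33,-1,0,0,0,0],[-1,0.33,-1,0,0,0,0],[-1,0.33,-1,0,0,0,0],[-1,0.33,-1,0,0,0,0],[-1,0.33,-1,0,0,0,0],[-1,0.33,-1,0,0,0,0]]}}

```text
time: 2.1
position: [0.2819, -0.3503, 0.5044]
tool_rot: [1.0, -0.027, -0.0, -0.0]
ft_force: [0.8, -0.8, -0.2]
grip_width: 0.0867
```

Emit:
{"api": "step_arm", "payload": {"steps": [[-1,0.33,-1,0,0,0,0],[-1,0.33,-1,0,0,0,0],[-1,0.33,-1,0,0,0,0],[-1,0.33,-1,0,0,0,0],[-1,0.33,-1,0,0,0,0],[-1,0.33,-1,0,0,0,0],[-1,0.33,-1,0,0,0,0],[-1,0.33,-1,0,0,0,0],[-1,0.33,-1,0,0,0,0],[-1,0.33,-1,0,0,0,0]]}}

```text
time: 3.1
position: [0.3777, -0.1052, 0.5045]
tool_rot: [1.0, -0.027, -0.0, -0.0]
ft_force: [0.7, 0.0, -0.9]
grip_width: 0.0871
```

Emit:
{"api": "step_arm", "payload": {"steps": [[-1,0.33,-1,0.6,0,0,0],[-1,0.33,-1,0.6,0,0,0],[-1,0.33,-1,0.6,0,0,0],[-1,0.33,-1,0.6,0,0,0],[-1,0.33,-1,0.6,0,0,0],[-1,0.33,-1,0.6,0,0,0],[-1,0.33,-1,0.6,0,0,0],[-1,0.33,-1,0.6,0,0,0],[-1,0.33,-1,0.6,0,0,0],[-1,0.33,-1,0.6,0,0,0]]}}

```text
time: 4.1
position: [0.4737, 0.1398, 0.3538]
tool_rot: [1.0, -0.027, -0.0, 0.0]
ft_force: [0.1, -0.1, 0.6]
grip_width: 0.0871
```

```bash
python3 -c "
from h import *
to([.469,.139,.202],-3.2)
p,d=eyes.camera('side');np.savez('pics/s1.npz',p=p,d=d);cv2.imwrite('pics/s1.png',cv2.resize(p[:,:,::-1],(800,600)))"
```

```text
t 4.1 p [0.4737 0.1398 0.3538] toolx ang -3.1 z [-7.e-04 -1.e-04 -1.e+00] F [ 0.1  -0.07  0.55] w 0.0871 q [ 0.06  0.43  1.81 -0.    0.9   0.11]
units [-0.183  0.043  6.074]
turn units [0.001 0.005 0.013]
```

View pics/s1.png

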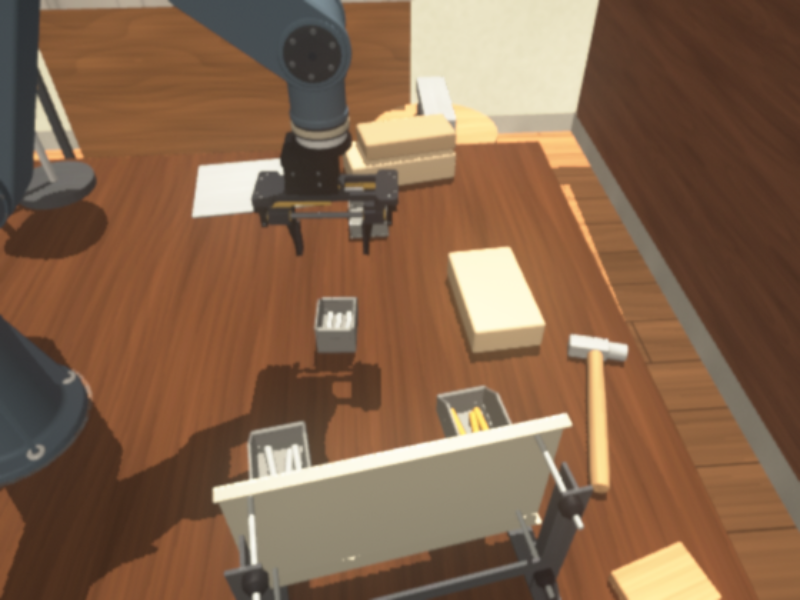

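The body's long dimension runs along the jaw axis, so it will clear the panel. I'm lowering onto the bin and gripping.

Emit:
{"api": "step_arm", "payload": {"steps": [[-1,-0.18,0.04,0.8,0,0,0],[-1,0,0,0.8,0,0,0],[-1,0,0,0.8,0,0,0],[-1,0,0,0.8,0,0,0],[-1,0,0,0.8,0,0,0],[-1,0,0,0.7,0,0,0],[-1,0,0,0.6,0,0,0],[-1,0,0,0.5,0,0,0],[-1,0,0,0.27,0,0,0],[-1,0,0,0,0,0,0]]}}

```text
time: 5.15
position: [0.4689, 0.1379, 0.2023]
tool_rot: [1.0, -0.027, -0.001, 0.0]
ft_force: [-0.5, 0.3, -0.1]
grip_width: 0.0867
```

```bash
python3 -c "
from h import *
to([.469,.139,.202],-3.2)
p,d=eyes.camera('side');crop('side',p,170,130,120,130,5,'pics/s2.png')
p,d=eyes.camera('top');crop('top',p,200,190,130,110,5,'pics/t2.png')"
```

```text
t 5.15 p [0.4689 0.1379 0.2023] toolx ang -3.11 z [-1.7e-03 -1.0e-04 -1.0e+00] F [-0.55  0.33 -0.07] w 0.0867 q [ 0.06  0.7   1.92 -0.    0.52  0.11]
units [ 0.003 -0.046  0.012]
turn units [0.001 0.012 0.011]
```

View pics/s2.png

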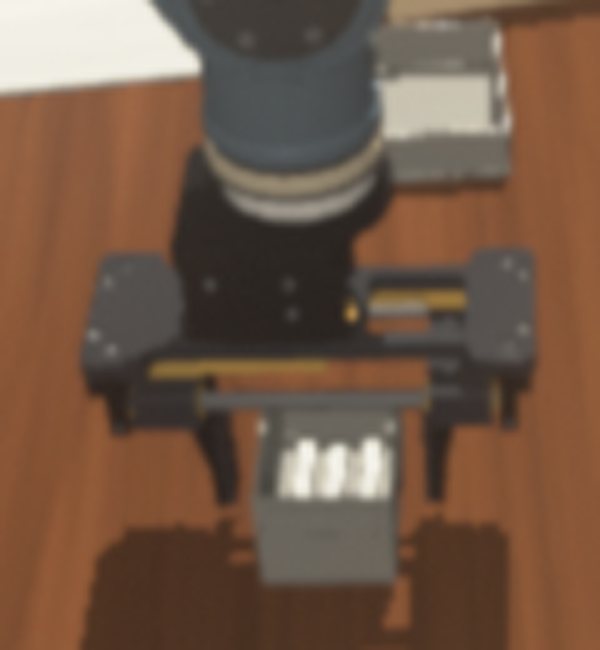

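Emit:
{"api": "step_arm", "payload": {"steps": [[0,0,0,0,0,0,0],[1,0,0,0,0,0,0],[1,0,0,0,0,0,0],[1,0,0,0,0,0,0],[1,0,0,0,0,0,0],[1,0,0,0,0,0,0],[1,0,0,0,0,0,0],[1,0,0,0,0,0,0],[1,0,0,0,0,0,0],[1,0,0,0,0,0,0]], "squeeze": 25}}

```text
time: 6.25
position: [0.469, 0.138, 0.2032]
tool_rot: [1.0, -0.027, 0.0, -0.0]
ft_force: [-1.2, -0.4, 5.6]
grip_width: 0.0599
```

```bash
python3 -c "
from h import *
st()"
```

```text
t 6.25 p [0.469  0.138  0.2032] toolx ang -3.11 z [ 1.e-04  0.e+00 -1.e+00] F [-1.16 -0.37  5.63] w 0.0599 q [0.06 0.7  1.92 0.   0.52 0.11]
```

Emit:
{"api": "step_arm", "payload": {"steps": [[1,0,0,-0.1,0,0,0],[1,0,0,-0.3,0,0,0],[1,0,0,-0.5,0,0,0],[1,0,0,-0.7,0,0,0],[1,0,0,-0.8,0,0,0],[1,0,0,-0.8,0,0,0],[1,0,0,-0.8,0,0,0],[1,0,0,-0.6,0,0,0],[1,0,0,-0.3,0,0,0],[1,0,0,-0.1,0,0,0]]}}

```text
time: 7.25
position: [0.469, 0.138, 0.3292]
tool_rot: [1.0, -0.027, 0.001, -0.0]
ft_force: [0.3, 0.4, -2.8]
grip_width: 0.0599
```

```bash
python3 -c "
from h import *
st()
for n in('side','top'):
    p,d=eyes.camera(n);np.savez(f'pics/{n}3.npz',p=p,d=d);cv2.imwrite(f'pics/{n}3.png',cv2.resize(p[:,:,::-1],(800,600)))
crop('side',p*0+np.load('pics/side3.npz')['p'],160,100,120,120,5,'pics/s3.png')"
```

```text
t 7.25 p [0.469  0.138  0.3292] toolx ang -3.1 z [ 2.e-03  1.e-04 -1.e+00] F [ 0.27  0.39 -2.84] w 0.0599 q [ 0.06  0.46  1.85 -0.    0.83  0.11]
```

View pics/s3.png

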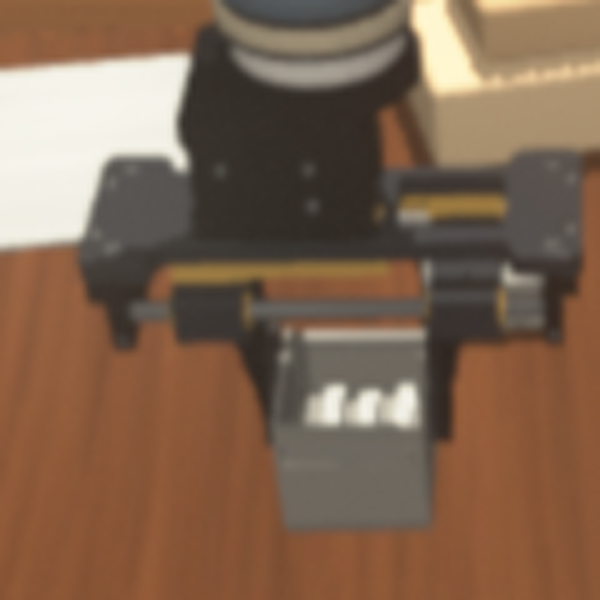

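View pics/top3.png

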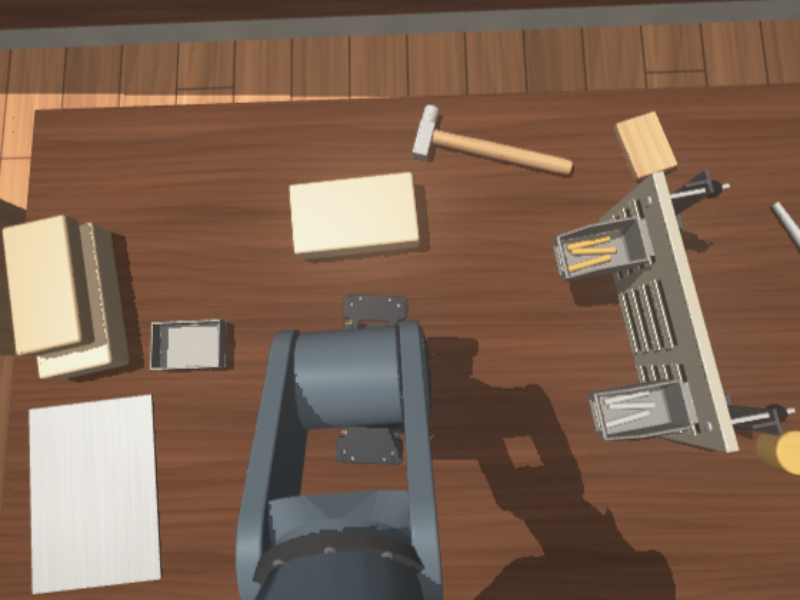

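Run:
```python
from h import *
o,R=st();p=o["position"]
A=np.load("pics/side3.npz");C=cloud("side",A["d"]);ok=A["d"]>0
g=p+R@[0,0,.164];Rb=np.stack([R[:,1],-R[:,0]*-1*-1,-R[:,2]],1) # bin axes x=tool y, y=-tool x?? z up
Rb[:,1]=np.cross(Rb[:,2],Rb[:,0])
L=(C-g)@Rb
m=ok&(abs(L[...,0])<.065)&(abs(L[...,1])<.05)&(L[...,2]<.04)&(L[...,2]>-.045)
v,u=np.mgrid[:420,:560]
bw=m&(L[...,0]>.035)&(L[...,2]<.003)&(L[...,2]>-.035)&(abs(L[...,1])<.025)
Q=L[bw];M=np.c_[Q[:,1],Q[:,2],np.ones(len(Q))];print("backwall x=a y+b z+c",np.linalg.lstsq(M,Q[:,0],rcond=None)[0],len(Q))
fl=m&(L[...,0]>.02)&(L[...,2]>.012)&(abs(L[...,1])<.036)
Q=L[fl];print("top pts",len(Q),np.percentile(Q[:,2],[50,90]),"x max",np.percentile(Q[:,0],[98]),"y rng",np.percentile(Q[:,1],[1,99]))
rim=m&(abs(L[...,2]-.02)<.004)
Q=L[rim]; print("rim n",len(Q), cv2.minAreaRect(Q[:,:2].astype(np.float32)))
M=np.c_[Q[:,0],Q[:,1],np.ones(len(Q))];print("rim z= a x+b y+c",np.linalg.lstsq(M,Q[:,2],rcond=None)[0])
bot=L[bw][:,2].min();print(bot)
# neighbours
A=np.load("pics/top3.npz");C=cloud("top",A["d"]);ok=A["d"]>0
ang=np.deg2rad(9.4);X=np.array([np.sin(ang),-np.cos(ang)]);Y=np.array([np.cos(ang),np.sin(ang)])
S=(C[...,:2]-[.5444-.0016,-.2368])@np.stack([X,Y],1)   # top-camera panel centre
for s in(-.11,.11):
    m=ok&(abs(S[...,1]-s)<.05)&(S[...,0]<-.005)&(S[...,0]>-.13)&(C[...,2]>.172)&(C[...,2]<.2)
    Q=S[m];print(s,len(Q),cv2.minAreaRect(Q.astype(np.float32)),np.percentile(Q[:,0],[2,98]),np.percentile(Q[:,1],[1,99]))
```

```text
t 7.35 p [0.4689 0.138  0.3282] toolx ang -3.11 z [ 2.e-04  0.e+00 -1.e+00] F [-0.18  1.12 -2.41] w 0.0599 q [ 0.06  0.46  1.85 -0.    0.83  0.11]
backwall x=a y+b z+c [-0.00299815  0.02027193  0.04524234] 302
top pts 236 [0.02046067 0.02236107] x max [0.05536986] y rng [-0.02722704  0.03212837]
rim n 253 ((0.02321653999388218, 0.00039405375719070435), (0.08109673857688904, 0.0715833380818367), 75.84346771240234)
rim z= a x+b y+c [-0.00685722  0.0079316   0.02072404]
-0.03496552328702339
-0.11 440 ((-0.04435711354017258, -0.10989490151405334), (0.07875217497348785, 0.08843476325273514), 0.3602471351623535) [-0.08139826 -0.00537817] [-0.15159107 -0.06744241]
0.11 393 ((-0.04591808468103409, 0.10952161997556686), (0.081832654774189, 0.0884687602519989), 0.4691649377346039) [-0.08160374 -0.00536583] [0.06841194 0.15237451]
```

Emit:
{"api": "step_arm", "payload": {"steps": [[1,0,0,-0.22,0,0,-0.31],[1,0,0.1,-0.22,0,0,-0.31],[1,0,0.2,-0.22,0,0,-0.31],[1,0,0.3,-0.22,0,0,-0.31],[1,0,0.4,-0.22,0,0,-0.31],[1,0,0.6,0,0,0,0],[1,0,0.8,0,0,0,0],[1,0,0.9,0,0,0,0],[1,0,0.9,0,0,0,0],[1,0,0.9,0,0,0,0]]}}

```text
time: 8.35
position: [0.4872, 0.0111, 0.3544]
tool_rot: [0.997, 0.081, -0.001, -0.0]
ft_force: [0.8, 0.4, -1.8]
grip_width: 0.0599
```

```bash
python3 -c "
from h import *
to([.5333,-.1695,.355],9.4)
A=np.load('pics/top3.npz');C=cloud('top',A['d']);ok=A['d']>0
ang=np.deg2rad(9.4);X=np.array([np.sin(ang),-np.cos(ang)]);Y=np.array([np.cos(ang),np.sin(ang)])
S=(C[...,:2]-[.5444-.0016,-.2368])@np.stack([X,Y],1)
for s in(-.11,.11):
    m=ok&(abs(S[...,1]-s)<.05)&(S[...,0]<-.02)&(S[...,0]>-.13)&(C[...,2]>.172)&(C[...,2]<.2)
    Q=S[m];print(s,len(Q),np.percentile(Q[:,0],[2,98]),np.percentile(Q[:,1],[0,1,99,100]))
"
```

```text
t 8.35 p [0.4872 0.0111 0.3544] toolx ang 9.3 z [-2.5e-03  5.0e-04 -1.0e+00] F [ 0.77  0.37 -1.78] w 0.0599 q [-0.21  0.42  1.82 -0.    0.9  -0.37]
units [ 0.651  7.428 -0.032]
turn units [-0.006  0.017 -0.013]
-0.11 170 [-0.08317025 -0.02171356] [-0.14447959 -0.14445799 -0.08429768 -0.08413463]
0.11 161 [-0.0835951  -0.02177637] [0.07036953 0.07040145 0.13058045 0.13067468]
```

Emit:
{"api": "step_arm", "payload": {"steps": [[1,0.06,0.9,0,0,0,0],[1,0.06,0.9,0,0,0,0],[1,0.06,0.9,0,0,0,0],[1,0.06,0.9,0,0,0,0],[1,0.06,0.9,0,0,0,0],[1,0.06,0.9,0,0,0,0],[1,0.06,0.8,0,0,0,0],[1,0.06,0.6,0,0,0,0],[1,0.06,0.4,0,0,0,0],[1,0.06,0.2,0,0,0,0]]}}

```text
time: 9.35
position: [0.5323, -0.169, 0.3552]
tool_rot: [0.997, 0.081, -0.0, -0.0]
ft_force: [0.3, 0.8, -2.1]
grip_width: 0.06
```

```bash
python3 -c "
from h import *
to([.5333,-.1695,.3485],9.4)
for n in('side','top'):
    p,d=eyes.camera(n);np.savez(f'pics/{n}4.npz',p=p,d=d);cv2.imwrite(f'pics/{n}4.png',cv2.resize(p[:,:,::-1],(800,600)))
st()"
```

```text
t 9.35 p [ 0.5323 -0.169   0.3552] toolx ang 9.25 z [-5.e-04  4.e-04 -1.e+00] F [ 0.3   0.79 -2.12] w 0.06 q [-0.51  0.5   1.65  0.    0.99 -0.67]
units [0.034 0.027 0.267]
turn units [-0.003  0.003 -0.019]
t 9.45 p [ 0.5324 -0.1685  0.3554] toolx ang 9.27 z [ 1.e-04  2.e-04 -1.e+00] F [ 0.51  0.51 -0.85] w 0.0599 q [-0.51  0.5   1.65  0.    0.99 -0.67]
```

View pics/side4.png

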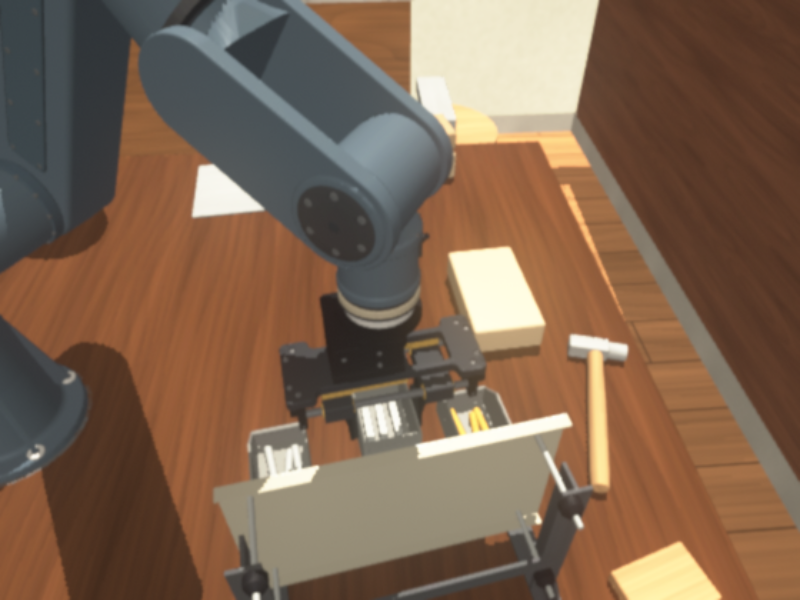

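View pics/top4.png

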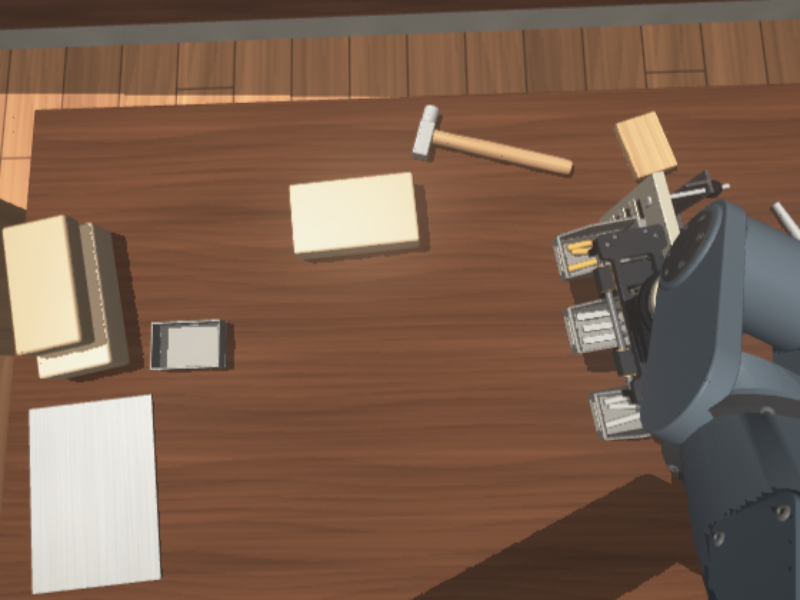

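Emit:
{"api": "step_arm", "payload": {"steps": [[1,0.02,0.1,0.08,0,0,-0.02],[1,0.02,0.1,0.08,0,0,0],[1,0,0.1,0.08,0,0,0],[1,0,0.08,0,0,0,0],[1,0,0.04,0,0,0,0],[1,0,0.02,0,0,0,0],[1,0,0,0,0,0,0],[1,0,0,0,0,0,0],[1,0,0,0,0,0,0],[1,0,0,0,0,0,0]]}}

```text
time: 10.45
position: [0.5349, -0.1789, 0.3495]
tool_rot: [0.997, 0.082, 0.0, 0.0]
ft_force: [0.6, 0.2, -0.8]
grip_width: 0.0595
```

```bash
cat >> h.py <<'E'
def sn():
    o,R=st();a=np.deg2rad(9.4);X=np.array([np.sin(a),-np.cos(a),0]);Y=np.array([np.cos(a),np.sin(a),0])
    d=o["position"]-np.array([.5444,-.2368,0])
    print("stand: depth of lip back vs est. face(mm)",round((d@X+.0532)*1e3,2),"lat",round(d@Y*1e3,2),"lip z",round((o["position"][2]-.2025+.044)*1e3,2),"Fn",round(o["ft_force"]@X,2),"Fl",round(o["ft_force"]@Y,2),"Fz",round(o["ft_force"][2],2),"M",np.round(o["moment"],2))
E
python3 -c "
from h import *
sn()"
```

```text
t 10.45 p [ 0.5349 -0.1789  0.3495] toolx ang 9.45 z [ 1.e-04 -0.e+00 -1.e+00] F [ 0.63  0.17 -0.83] w 0.0595 q [-0.52  0.52  1.64  0.    0.98 -0.69]
stand: depth of lip back vs est. face(mm) -5.51 lat 0.12 lip z 191.04 Fn -0.07 Fl 0.65 Fz -0.83 M [-0.03 -0.12 -0.04]
```

Emit:
{"api": "step_arm", "payload": {"steps": [[1,0,0.02,0,0,0,0],[1,0,0.02,0,0,0,0],[1,0,0.02,0,0,0,0],[1,0,0.02,0,0,0,0],[1,0,0.02,0,0,0,0],[1,0,0.02,0,0,0,0],[1,0,0.02,0,0,0,0],[1,0,0,0,0,0,0],[1,0,0,0,0,0,0],[1,0,0,0,0,0,0]]}}

```text
time: 11.45
position: [0.5355, -0.1823, 0.3495]
tool_rot: [0.997, 0.082, -0.0, -0.0]
ft_force: [-0.1, -0.4, -1.4]
grip_width: 0.0599
```

```bash
python3 -c "
from h import *
sn()"
```

```text
t 11.45 p [ 0.5355 -0.1823  0.3495] toolx ang 9.45 z [-0.  0. -1.] F [-0.06 -0.37 -1.39] w 0.0599 q [-0.53  0.52  1.64 -0.    0.98 -0.69]
stand: depth of lip back vs est. face(mm) -1.98 lat 0.13 lip z 191.0 Fn 0.35 Fl -0.12 Fz -1.39 M [-0.02 -0.09  0.03]
```

Emit:
{"api": "step_arm", "payload": {"steps": [[1,0,0.01,0,0,0,0],[1,0,0.01,0,0,0,0],[1,0,0.01,0,0,0,0],[1,0,0.01,0,0,0,0],[1,0,0.01,0,0,0,0],[1,0,0.01,0,0,0,0],[1,0,0,0,0,0,0],[1,0,0,0,0,0,0],[1,0,0,0,0,0,0],[1,0,0,0,0,0,0]]}}

```text
time: 12.45
position: [0.5358, -0.1838, 0.3495]
tool_rot: [0.997, 0.082, -0.0, -0.0]
ft_force: [-0.2, 0.1, -1.8]
grip_width: 0.0598
```

```bash
python3 -c "
from h import *
sn()"
```

```text
t 12.45 p [ 0.5358 -0.1838  0.3495] toolx ang 9.45 z [-0.  0. -1.] F [-0.16  0.12 -1.82] w 0.0598 q [-0.53  0.52  1.64  0.    0.98 -0.69]
stand: depth of lip back vs est. face(mm) -0.47 lat 0.14 lip z 191.0 Fn -0.15 Fl -0.13 Fz -1.82 M [-0.04 -0.07  0.  ]
```

Emit:
{"api": "step_arm", "payload": {"steps": [[1,0,0.01,0,0,0,0],[1,0,0.01,0,0,0,0],[1,0,0.01,0,0,0,0],[1,0,0.01,0,0,0,0],[1,0,0,0,0,0,0],[1,0,0,0,0,0,0],[1,0,0,0,0,0,0],[1,0,0,0,0,0,0],[1,0,0,0,0,0,0],[1,0,0,0,0,0,0]]}}

```text
time: 13.45
position: [0.5359, -0.1848, 0.3495]
tool_rot: [0.997, 0.082, 0.0, -0.0]
ft_force: [-0.4, -1.0, -2.0]
grip_width: 0.0601
```

```bash
python3 -c "
from h import *
sn()"
```

```text
t 13.45 p [ 0.5359 -0.1848  0.3495] toolx ang 9.45 z [ 0.  0. -1.] F [-0.38 -1.04 -1.99] w 0.0601 q [-0.53  0.52  1.64  0.    0.99 -0.69]
stand: depth of lip back vs est. face(mm) 0.52 lat 0.13 lip z 191.02 Fn 0.97 Fl -0.54 Fz -1.99 M [-0.04 -0.14  0.09]
```

Emit:
{"api": "step_arm", "payload": {"steps": [[1,0,0.01,0,0,0,0],[1,0,0.01,0,0,0,0],[1,0,0.01,0,0,0,0],[1,0,0,0,0,0,0],[1,0,0,0,0,0,0],[1,0,0,0,0,0,0],[1,0,0,0,0,0,0],[1,0,0,0,0,0,0],[1,0,0,0,0,0,0],[1,0,0,0,0,0,0]]}}

```text
time: 14.45
position: [0.536, -0.1852, 0.3495]
tool_rot: [0.997, 0.082, -0.0, -0.0]
ft_force: [0.6, 3.7, -0.4]
grip_width: 0.0599
```

```bash
python3 -c "
from h import *
sn()"
```

```text
t 14.45 p [ 0.536  -0.1852  0.3495] toolx ang 9.45 z [-3.e-04  8.e-04 -1.e+00] F [ 0.61  3.73 -0.43] w 0.0599 q [-0.53  0.52  1.63  0.    0.99 -0.7 ]
stand: depth of lip back vs est. face(mm) 0.97 lat 0.13 lip z 190.97 Fn -3.58 Fl 1.22 Fz -0.43 M [ 0.74 -0.15 -0.03]
```

Emit:
{"api": "step_arm", "payload": {"steps": [[1,0,-0.033,0,0,0,0],[1,0,-0.033,0,0,0,0],[1,0,0,0.1,0,0,0],[1,0,0,0.1,0,0,0],[1,0,0,0.1,0,0,0],[1,0,0,0.08,0,0,0],[1,0,0,0.06,0,0,0],[1,0,0,0.06,0,0,0],[1,0,0,0,0,0,0],[1,0,0,0,0,0,0]]}}

```text
time: 15.45
position: [0.5358, -0.1839, 0.337]
tool_rot: [0.997, 0.082, 0.0, 0.0]
ft_force: [-0.3, 0.1, -2.7]
grip_width: 0.0601
```

```bash
python3 -c "
from h import *
sn()"
```

```text
t 15.45 p [ 0.5358 -0.1839  0.337 ] toolx ang 9.46 z [ 0.e+00 -1.e-04 -1.e+00] F [-0.31  0.08 -2.69] w 0.0601 q [-0.53  0.54  1.65 -0.    0.96 -0.69]
stand: depth of lip back vs est. face(mm) -0.36 lat 0.18 lip z 178.49 Fn -0.13 Fl -0.3 Fz -2.69 M [-0.01 -0.12  0.05]
```

Emit:
{"api": "step_arm", "payload": {"steps": [[1,0,0,0.04,0,0,0],[1,0,0,0.04,0,0,0],[1,0,0,0.04,0,0,0],[1,0,0,0.04,0,0,0],[1,0,0,0.04,0,0,0],[1,0,0,0.04,0,0,0],[1,0,0,0.03,0,0,0],[1,0,0,0.03,0,0,0],[1,0,0,0,0,0,0],[1,0,0,0,0,0,0]]}}

```text
time: 16.45
position: [0.5358, -0.1839, 0.3295]
tool_rot: [0.997, 0.082, 0.0, -0.0]
ft_force: [-0.1, 0.1, -2.2]
grip_width: 0.0597
```

```bash
python3 -c "
from h import *
sn()"
```

```text
t 16.45 p [ 0.5358 -0.1839  0.3295] toolx ang 9.45 z [ 0.  0. -1.] F [-0.1   0.07 -2.18] w 0.0597 q [-0.53  0.55  1.65  0.    0.94 -0.69]
stand: depth of lip back vs est. face(mm) -0.35 lat 0.16 lip z 171.0 Fn -0.08 Fl -0.08 Fz -2.18 M [-0.04 -0.08 -0.01]
```

Emit:
{"api": "step_arm", "payload": {"steps": [[1,0,0,0.02,0,0,0],[1,0,0,0.02,0,0,0],[1,0,0,0.02,0,0,0],[1,0,0,0.01,0,0,0],[1,0,0,0,0,0,0],[1,0,0,0,0,0,0],[1,0,0,0,0,0,0],[1,0,0,0,0,0,0],[1,0,0,0,0,0,0],[1,0,0,0,0,0,0]]}}

```text
time: 17.45
position: [0.5358, -0.1839, 0.3278]
tool_rot: [0.997, 0.082, 0.0, 0.0]
ft_force: [-0.8, 0.1, 0.4]
grip_width: 0.0595
```

```bash
python3 -c "
from h import *
sn()"
```

```text
t 17.45 p [ 0.5358 -0.1839  0.3278] toolx ang 9.45 z [ 1.e-04 -1.e-04 -1.e+00] F [-0.82  0.1   0.43] w 0.0595 q [-0.53  0.55  1.65 -0.    0.94 -0.69]
stand: depth of lip back vs est. face(mm) -0.36 lat 0.15 lip z 169.35 Fn -0.24 Fl -0.79 Fz 0.43 M [-0.06 -0.03 -0.02]
```

Emit:
{"api": "step_arm", "payload": {"steps": [[1,0,0,0.01,0,0,0],[1,0,0,0.01,0,0,0],[1,0,0,0,0,0,0],[1,0,0,0,0,0,0],[1,0,0,0,0,0,0],[1,0,0,0,0,0,0],[1,0,0,0,0,0,0],[1,0,0,0,0,0,0],[1,0,0,0,0,0,0],[1,0,0,0,0,0,0]]}}

```text
time: 18.45
position: [0.5358, -0.1841, 0.3273]
tool_rot: [0.997, 0.082, 0.0, 0.0]
ft_force: [-2.7, -0.6, 3.4]
grip_width: 0.0598
```

```bash
python3 -c "
from h import *
sn()"
```

```text
t 18.45 p [ 0.5358 -0.1841  0.3273] toolx ang 9.45 z [ 2.e-04 -4.e-04 -1.e+00] F [-2.66 -0.62  3.43] w 0.0598 q [-0.53  0.55  1.65 -0.    0.93 -0.69]
stand: depth of lip back vs est. face(mm) -0.21 lat 0.17 lip z 168.83 Fn 0.18 Fl -2.72 Fz 3.43 M [-0.44  0.11 -0.04]
```

Emit:
{"api": "step_arm", "payload": {"steps": [[1,0,0,0,0,0,0],[-0.4,0,0,0,0,0,0],[-0.42,0,0,0,0,0,0],[-0.44,0,0,0,0,0,0],[-0.47,0,0,0,0,0,0],[-0.5,0,0,0,0,0,0],[-0.55,0,0,0,0,0,0],[-0.6,0,0,0,0,0,0],[-0.7,0,0,0,0,0,0],[-0.7,0,0,0,0,0,0]], "squeeze": 5}}

```text
time: 19.45
position: [0.5358, -0.1839, 0.3273]
tool_rot: [0.997, 0.082, 0.0, 0.0]
ft_force: [0.3, 0.3, -0.2]
grip_width: 0.0726
```

```bash
python3 -c "
from h import *
sn()
for n,b in(('side',(220,230,140,130)),('top',(380,150,140,170))):
    p,d=eyes.camera(n);crop(n,p,*b,4.0 if n=='side' else 3.5,f'pics/{n}5.png')
"
```

```text
t 19.45 p [ 0.5358 -0.1839  0.3273] toolx ang 9.45 z [ 0. -0. -1.] F [ 0.3   0.29 -0.22] w 0.0726 q [-0.53  0.55  1.66 -0.    0.93 -0.69]
stand: depth of lip back vs est. face(mm) -0.36 lat 0.14 lip z 168.77 Fn -0.24 Fl 0.34 Fz -0.22 M [ 0.01 -0.12  0.02]
```

View pics/side5.png

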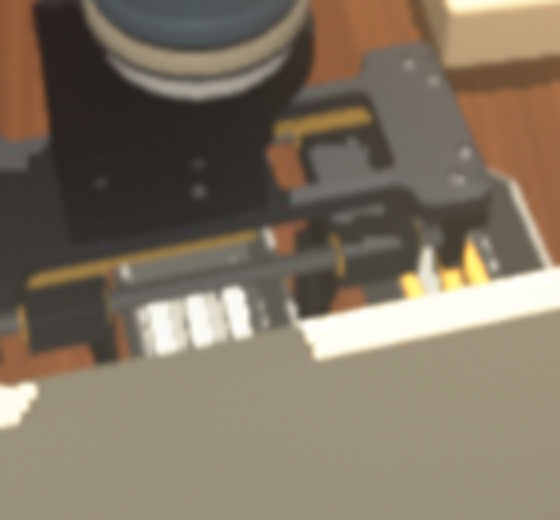

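View pics/top5.png

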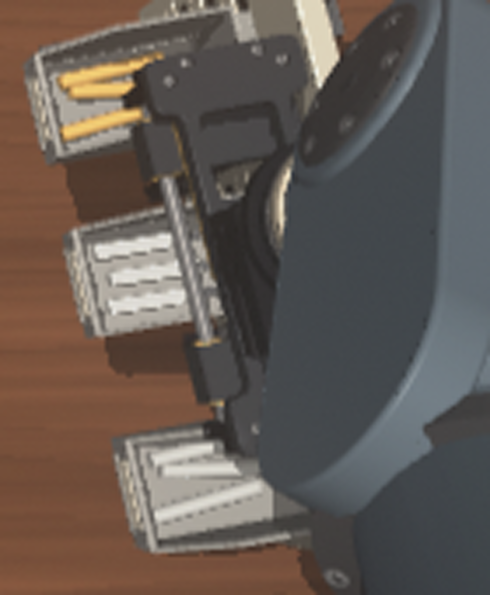

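The bin hangs with its punches in and no force shows on the tool. I'm withdrawing straight up.

Emit:
{"api": "step_arm", "payload": {"steps": [[-0.75,0,0,-0.1,0,0,0],[-0.75,0,0,-0.2,0,0,0],[-0.75,0,0,-0.4,0,0,0],[-0.75,0,0,-0.6,0,0,0],[-0.75,0,0,-0.8,0,0,0],[-0.75,0,0,-0.9,0,0,0],[-0.75,0,0,-0.9,0,0,0],[-0.75,0,0,-0.8,0,0,0],[-0.75,0,0,-0.5,0,0,0],[-0.75,0,0,-0.2,0,0,0]]}}

```text
time: 20.55
position: [0.5359, -0.1839, 0.4643]
tool_rot: [0.997, 0.082, 0.001, 0.001]
ft_force: [-0.2, 0.6, -0.2]
grip_width: 0.0758
```

Emit:
{"api": "step_arm", "payload": {"steps": [[-0.75,0,-0.3,0,0,0,0],[-0.75,0,-0.8,0,0,0,0],[-0.75,0,-1,0,0,0,0],[-0.75,0,-1,0,0,0,0],[-0.75,0,-1,0,0,0,0],[-0.75,0,-1,0,0,0,0],[-0.75,0,-1,0,0,0,0],[-0.75,0,-1,0,0,0,0],[-0.75,0,-0.8,0,0,0,0],[-0.75,0,-0.4,0,0,0,0]]}}

```text
time: 21.55
position: [0.5001, 0.0234, 0.4611]
tool_rot: [0.996, 0.084, -0.002, -0.001]
ft_force: [-0.2, 0.6, 0.1]
grip_width: 0.0762
```

Run:
```python
from h import *
sn()
for n in('side','top'):
    p,d=eyes.camera(n);np.savez(f'pics/{n}6.npz',p=p,d=d);cv2.imwrite(f'pics/{n}6.png',cv2.resize(p[:,:,::-1],(800,600)))
crop('top',p,380,110,150,225,2.6,'pics/pan6.png')
C=cloud('top',d);ok=d>0
ang=np.deg2rad(9.4);X=np.array([np.sin(ang),-np.cos(ang)]);Y=np.array([np.cos(ang),np.sin(ang)])
S=(C[...,:2]-[.5444-.0016,-.2368])@np.stack([X,Y],1)
for s in(-.11,0,.11):
    m=ok&(abs(S[...,1]-s)<.05)&(S[...,0]<-.02)&(S[...,0]>-.13)&(C[...,2]>.172)&(C[...,2]<.2)
    Q=S[m];print(s,len(Q),np.percentile(Q[:,0],[2,98]),np.percentile(Q[:,1],[1,99]))
    for x0 in (-.06,-.03,-.008):
        mm=ok&(abs(S[...,1]-s)<.036)&(abs(S[...,0]-x0)<.004)&(C[...,2]>.165)&(C[...,2]<.2)
        print(x0,np.percentile(C[...,2][mm],[50,90]).round(4))
```

```text
t 21.55 p [0.5001 0.0234 0.4611] toolx ang 9.6 z [-0.0036  0.0013 -1.    ] F [-0.19  0.62  0.09] w 0.0762 q [-0.18  0.29  1.67  0.    1.19 -0.34]
stand: depth of lip back vs est. face(mm) -210.77 lat -1.15 lip z 302.63 Fn -0.64 Fl -0.08 Fz 0.09 M [-0.01 -0.07  0.  ]
-0.11 12 [-0.02888836 -0.02038537] [-0.14429219 -0.1415475 ]Traceback (most recent call last):
  File "<stdin>", line 14, in <module>
    return _quantile_unchecked(
        a, q, axis, out, overwrite_input, method, keepdims, weights)
    return _ureduce(a,
                    func=_quantile_ureduce_func,
    ...<5 lines>...
                    overwrite_input=overwrite_input,
                    method=method)
    r = func(a, **kwargs)
    result = _quantile(arr,
                       quantiles=q,
    ...<2 lines>...
                       out=out,
                       weights=wgt)
    slices_having_nans = np.isnan(arr[-1, ...])
                                  ~~~^^^^^^^^^
IndexError: index -1 is out of bounds for axis 0 with size 0
```

View pics/top6.png

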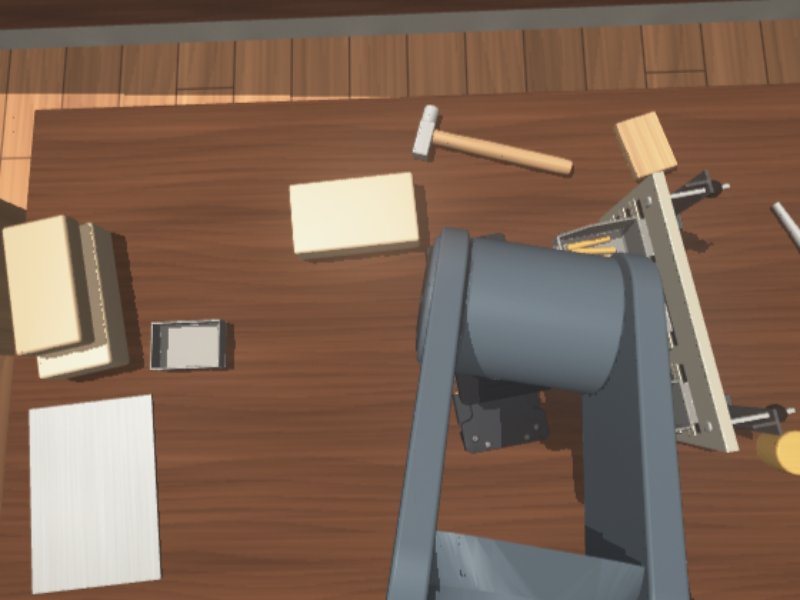

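View pics/pan6.png

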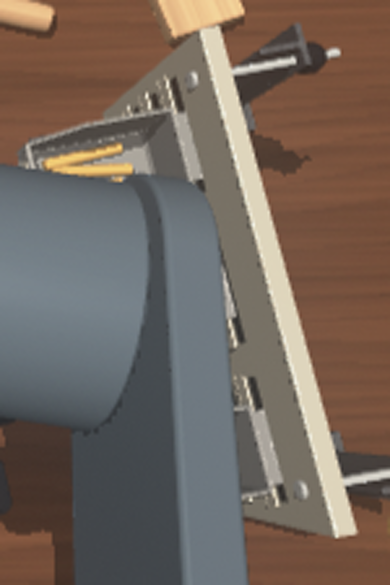

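The arm blocks the view, so I'll move it another 0.2 m to the side.

Emit:
{"api": "step_arm", "payload": {"steps": [[-0.75,0,-0.5,0,0,0,0],[-0.75,0,-1,0,0,0,0],[-0.75,0,-1,0,0,0,0],[-0.75,0,-1,0,0,0,0],[-0.75,0,-1,0,0,0,0],[-0.75,0,-1,0,0,0,0],[-0.75,0,-1,0,0,0,0],[-0.75,0,-1,0,0,0,0],[-0.75,0,-1,0,0,0,0],[-0.75,0,-0.5,0,0,0,0]]}}

```text
time: 22.65
position: [0.4645, 0.244, 0.4621]
tool_rot: [0.997, 0.083, -0.0, -0.0]
ft_force: [-0.3, -1.2, 0.1]
grip_width: 0.0763
```

Run:
```python
from h import *
sn()
for n in('side','top'):
    p,d=eyes.camera(n);np.savez(f'pics/{n}7.npz',p=p,d=d);cv2.imwrite(f'pics/{n}7.png',cv2.resize(p[:,:,::-1],(800,600)))
crop('top',p,380,110,150,225,2.6,'pics/pan7.png')
C=cloud('top',d);ok=d>0
ang=np.deg2rad(9.4);X=np.array([np.sin(ang),-np.cos(ang)]);Y=np.array([np.cos(ang),np.sin(ang)])
S=(C[...,:2]-[.5444-.0016,-.2368])@np.stack([X,Y],1)
for s in(-.114,0,.1):
    m=ok&(abs(S[...,1]-s)<.05)&(S[...,0]<-.02)&(S[...,0]>-.13)&(C[...,2]>.172)&(C[...,2]<.2)
    Q=S[m];print(s,len(Q),(np.percentile(Q[:,0],[2,98]),np.percentile(Q[:,1],[1,99])) if len(Q) else "")
    for x0 in (-.065,-.03,-.006,-.003):
        mm=ok&(abs(S[...,1]-s)<.034)&(abs(S[...,0]-x0)<.002)&(C[...,2]>.165)&(C[...,2]<.2)
        if mm.any():print(x0,np.percentile(C[...,2][mm],[50,90]).round(4))
```

```text
t 22.65 p [0.4645 0.244  0.4621] toolx ang 9.48 z [-4.e-04  4.e-04 -1.e+00] F [-0.32 -1.21  0.06] w 0.0763 q [0.27 0.32 1.61 0.   1.21 0.1 ]
stand: depth of lip back vs est. face(mm) -434.23 lat -0.34 lip z 303.56 Fn 1.14 Fl -0.52 Fz 0.06 M [-0.02 -0.18  0.03]
-0.114 166 (array([-0.0826809 , -0.02134986]), array([-0.14428385, -0.0842143 ]))
-0.065 [0.1804 0.1833]
-0.03 [0.1819 0.184 ]
-0.006 [0.183  0.1848]
-0.003 [0.183 0.185]
0 114 (array([-0.08192351, -0.02087521]), array([-0.02904432,  0.03081194]))
-0.065 [0.1801 0.1818]
-0.03 [0.1815 0.1834]
-0.006 [0.1826 0.1851]
-0.003 [0.1838 0.1856]
0.1 162 (array([-0.08419754, -0.02138361]), array([0.07033798, 0.1304438 ]))
-0.065 [0.1805 0.1838]
-0.03 [0.1801 0.1842]
-0.006 [0.1828 0.1844]
-0.003 [0.1832 0.1844]
```

View pics/pan7.png

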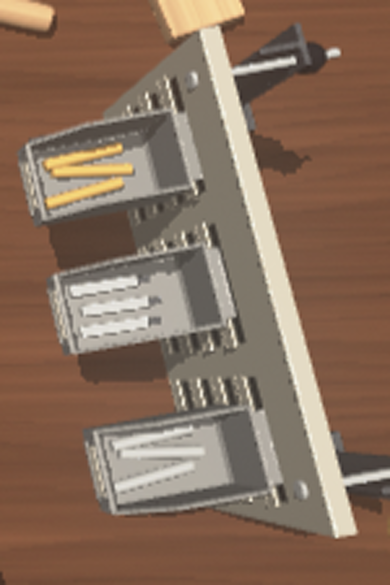

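View pics/side7.png

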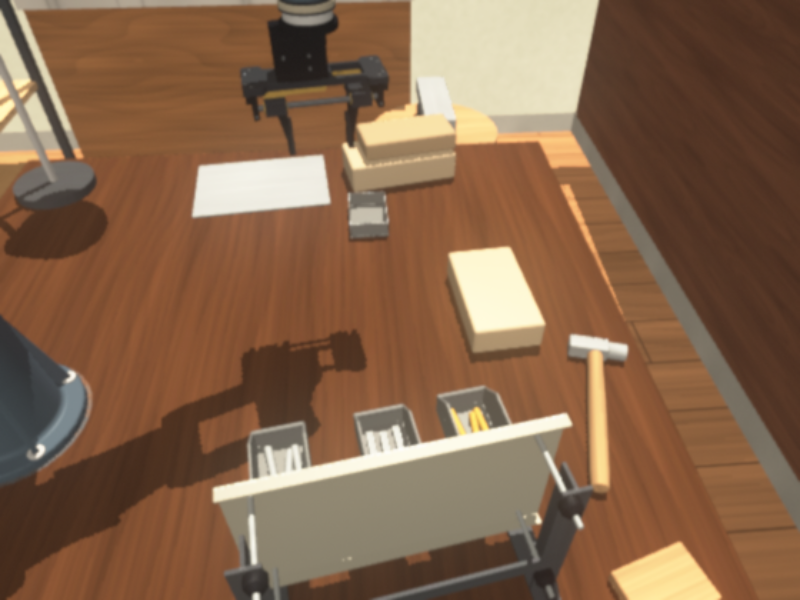

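The middle bin hangs like its neighbours, with the same rim heights and droop, and it is centred with its punches inside. The neighbours haven't moved. Handing in.

```bash
python3 -c "
from rig import robot
print(robot.hand_in())"
```

```text
the job is handed in; nothing more can be done
None
```

The grey bin now hangs on the empty middle louvre of the top row, with its three punches in it. I handed the job in at about 22.8 s of the 48 s allowed.

- **Feeling for the sheet:** I gripped the bin at its sides and brought it above the louvre. It touched the sheet lightly, at about 3.6 N. I then backed off about 1.3 mm and let it down in small steps.
- **Seating:** nothing resisted until the flange reached the louvre, with the lip at about 169 mm, the hung height given. The louvre was then carrying about 6 N, most of it the bin's own weight. I opened the jaws only part way to clear the neighbours and lifted straight out.
- **Last checks:**
  - The bin sits within about 1 mm of centre.
  - Its rim height and slight forward droop match the two neighbours to about 1 mm.
  - The neighbours are where they were, to within measurement error.
  - The tray and firebrick look unmoved in the pictures.
  - The arm is well clear of everything.
- **Disagreements:** the two cameras differed by about 3 mm sideways, so I used the average. The sheet was about 0.9 mm deeper by touch than by camera, and I went by touch. No check failed.

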